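# Put the gaming pile away

### The arm

A 7-joint arm with a two-finger parallel gripper is mounted at the origin on the work surface. World frame = base frame: x ahead of the robot, y to its left, z up, the work surface at z = 0. Lengths are in m, angles in rad, forces in N, time in s.
With the tool pointing down it reaches from about 0.35 to 0.9 m from the base axis. Payload 19.9 kg.
Tool frame: the origin (TCP) lies on the centre line of the jaws, within the pads' length; the fingertips stand 25 mm ahead of it and the grasp point (between the pads) lies 6 mm ahead of it; z points along the fingers, x is the direction in which the jaws open and shut, and the axes are right-handed (so a half turn about z gives the same grasp; the last joint's range is limited). The gripper opens to 85 mm and grips with 20 to 120 N. Pads are 22 mm wide; open, the fingers measure 114 mm over their backs; the gripper's body (76 mm by 85 mm) begins 54 mm behind the grasp point. The pads swing forward as they close: fully open they stand 13 mm farther back than shut.
Start: joints at [1.234, 0.417, -0.01, 1.614, 0.005, 1.111, -0.053], TCP at [0.182, -0.598, 0.231] pointing down, gripper open.
Joint ranges: [-2.81, 2.81], [-0.39, 2.02], [-1.27, 1.25], [0.06, 2.57], [-1.19, 4.33], [0.19, 2], [-2.82, 2.82]. Speed limits (rad/s): [1.89, 1.89, 2.39, 2.39, 3.01, 3.01, 3.01].

### API

Orientations are given as a unit quaternion [w, x, y, z].
In Python, from rig import env gives the robot as it stands.
- The arm moves only by the shell command python3 -m pendant 'ROWS' [FORCE]. ROWS is JSON, a list of rows, each a list of 3 entries, a list of its own where there are three numbers: the opening, from 0 (shut) to 1 (fully open), then the shift along the world's x, y, z in cm, then the turn, a rotation vector about the world's x, y, z in rad. In form: [[claw, [x, y, z], [ax, ay, az]], ...]. A call has 1 to 12 rows; each row is the pose to reach, as a shift and turn from the pose commanded when the call began; what a row does not reach only later rows make up. A row lasts 1/10 s, in which the tool goes at most 50 mm and 8.59 degrees, less where a joint would pass 70% of its speed; a pose out of reach is approached as far as the arm can. A call with a gripper value outside its range is refused whole. The fingers move at their own pace and stop on an object; FORCE is the grip in N (left out, the last holds). Time passes only in rows, so rows that repeat a pose let the fingers close. It gives the time, the measured TCP pose, the force and the opening at its end, in the units of the state.
- env.read_state(): the state, without advancing time (a new reading comes with each control period).
- env.grab_frame(name): name is "scene" or "top" or "wrist"; returns a dict with "img" (420x560x3 uint8, red, green, blue), "fx", "fy", "cx", "cy" (pixels), "R" (3x3) and "t" (3): a world point X has camera coordinates R X + t. Camera axes: x right, y down, z forward; pixel columns grow to the right and rows downward; lengths in m; the calibration is good to about 2 mm. A picture is of the moment at which its call begins. There is no depth.
- env.sign_off(): hands the job in, once; it reports no verdict.
Trained networks look in the newest picture that a camera, given by its name, has taken for a name from the list of things; names that differ only in an ending like _2 or _b are one class to them, and where a whole thing is asked for, a point or a joint stands for the part that bears it (a point fixed in the world has none). Each returns a list of dicts, best first, with "p" (0 to 1); they miss things now and then, are a little off and sometimes report something else, mostly with a low value. They report only what shows in the picture. A call takes as long as a camera call. They do not tell look-alikes from the thing itself.
- env.trace(label, camera): "region" (420x560 bool, what is visible of it).
- env.landmark_of(label, camera): "location" ([x, y, z] in m, in world coordinates, good to about 4 mm: a listed point, or the origin of a listed thing).
The state is a dict: "time_s": time; "joints": joint angles; "dq": joint speeds; "effort": joint torques, N m; "tool_pos": TCP position; "ee_rot": TCP orientation; "force": force on the tool from outside, world axes, zero at the start; "torque": the same for the moment, N m; "gripper_width": opening from 0.0 (shut) to 1.0 (fully open).
Only numpy, scipy, OpenCV 4.12 (cv2) and the standard library are available. Lean on these libraries where they do the work, as an engineer would, in place of code of your own. Each camera call takes 0.05 s, during which the arm holds its last target. There are 200 camera calls.

### The job

Someone piled everything up on the game shelf: take the pile apart and put each thing flat on its own place, centred between the end stops and lined up with it (either way round): the remote on the steel caddy, the small cartridge case on the short bamboo rest, the large case on the long bamboo rest, and the navy controller on the white dock. Set things down rather than dropping them, let go of them all, and leave the green cup and the glass jar where they stand.

Things in the scene. Friction and masses are not known exactly. Their poses are not given: they have to be found in the camera images.
- remote_c (a point): black plastic remote control with round keys, a flat bar 38 x 130 x 18 mm high (x, y, z), about 0.1 kg. At the start the topmost of the pile, lying crosswise over it. Point: its centre, half-way up; y along its long side, x across, z up out of its face. Loose.
- case_small_c (a point): the smaller of two clear plastic cases with a dark grey game cartridge showing in it, 42 x 60 x 16 mm high, about 0.06 kg. At the start under the remote and on the large case. Point: its centre, half-way up; y along its long side, x across, z up out of its face. Loose.
- case_large_c (a point): the larger clear plastic case with a dark grey game cartridge showing in it, 56 x 84 x 18 mm high, about 0.09 kg. At the start under the small case and on the controller. Point: its centre, half-way up; y along its long side, x across, z up out of its face. Loose.
- pad_c (a point): navy slab-shaped game controller with a cross pad at one end and round buttons at the other, 58 x 130 x 24 mm high, about 0.2 kg. At the start the bottom of the pile, flat on the black shelf. Point: its centre, half-way up; y along its long side, x across, z up out of its face. Loose.
- caddy_top (a point): stainless steel remote caddy: a low steel plinth 60 x 158 mm, flat top 14 mm above the shelf, end stops 20 mm high. A 6 mm end stop crosses each short end, 8 mm clear of the ends of its thing; long sides open. Point: centre of the flat top the thing rests on; y along the long side, z up. Fixed.
- dock_top (a point): white plastic controller dock: a low white plinth 78 x 158 mm with a grey strip in the middle, flat top 20 mm above the shelf, end stops 10 mm high. A 6 mm end stop crosses each short end, 8 mm clear of the ends of its thing; long sides open. Point: centre of the flat top the thing rests on; y along the long side, z up. Fixed.
- rest_large_top (a point): the longer of two darker bamboo rests side by side in a bamboo tray (rim 22 mm high), 68 x 112 mm, flat top 22 mm above the shelf, end stops 10 mm high; for the large case. A black tier 108 mm high begins about 100 mm beyond (+x). A 6 mm end stop crosses each short end, 8 mm clear of the ends of its thing; long sides open. Point: centre of the flat top the thing rests on; y along the long side, z up. Fixed.
- rest_small_top (a point): the shorter bamboo rest in the same tray, 54 x 88 mm, flat top 22 mm above the shelf, end stops 10 mm high; the small case belongs here. A 6 mm end stop crosses each short end, 8 mm clear of the ends of its thing; long sides open. Point: centre of the flat top the thing rests on; y along the long side, z up. Fixed.
- cup: green ceramic cup, loose, open, 72 mm across the rim and 80 mm high, standing on the shelf; to be left alone. Origin: centre of its underside.
- jar: closed glass jar with a steel cap, loose, 60 mm across and 70 mm high, standing on the shelf; to be left alone. Origin: centre of its underside.
Not all that is in view belongs to the job. Leave any orange or yellow look-alike of the part that bears case_large_c alone.

How it is judged:
At the end, for the whole second after the job is handed in: Remote on caddy, small case on short rest, large case on long rest, controller on dock: each centre within 14 mm of its rest's, at resting height within 5 mm, flat within 0.1 rad, long sides parallel within 0.21 rad (either way round), released and slower than 0.02 m/s (horizontal distance between remote_c and caddy_top below 0.014 m and z of remote_c in the frame of caddy_top between 0.004 and 0.014 m and angle between the y axis of remote_c and the y axis of caddy_top, either way round below 0.21 rad and angle between each of remote_c, case_small_c, case_large_c, pad_c's own z axis and vertical below 0.1 rad and linear speed of each of remote, case_small, case_large, pad below 0.02 m/s and horizontal distance between case_small_c and rest_small_top below 0.014 m and z of case_small_c in the frame of rest_small_top between 0.003 and 0.013 m and angle between the y axis of case_small_c and the y axis of rest_small_top, either way round below 0.21 rad and horizontal distance between case_large_c and rest_large_top below 0.014 m and z of case_large_c in the frame of rest_large_top between 0.004 and 0.014 m and angle between the y axis of case_large_c and the y axis of rest_large_top, either way round below 0.21 rad and horizontal distance between pad_c and dock_top below 0.014 m and z of pad_c in the frame of dock_top between 0.007 and 0.017 m and angle between the y axis of pad_c and the y axis of dock_top, either way round below 0.21 rad); the robot touches nothing.
It fails at once if the green cup is shoved more than 30 mm or tipped over (distance of cup from where it was at the start of the episode above 0.03 m or angle between cup's own z axis and vertical above 0.4 rad).
It fails at once if the glass jar is shoved more than 30 mm or tipped over (distance of jar from where it was at the start of the episode above 0.03 m or angle between jar's own z axis and vertical above 0.4 rad).
It fails at once if one of the four things is dropped or thrown (moves faster than 0.8 m/s, a fall of over 30 mm, while the fingers do not touch it) ((linear speed of remote above 0.8 m/s and contact force between the fingers and remote below 0.01 N) or (linear speed of case_small above 0.8 m/s and contact force between the fingers and case_small below 0.01 N) or (linear speed of case_large above 0.8 m/s and contact force between the fingers and case_large below 0.01 N) or (linear speed of pad above 0.8 m/s and contact force between the fingers and pad below 0.01 N)).
It also fails if it takes over 128 s, if anything falls off the work surface, if the arm or the gripper's body presses on something with over 40 N, if the wrist force passes 120 N, or if a joint passes its speed limit or range.

## Working session

There is one attempt and no reset: what is moved stays moved. The work goes in short steps, Python scripts to look and compute and a shell command to move; the robot and the scene stay as the last step left them, time stands still between calls to the robot, and variables do not carry over. Pictures are saved under pics/ and viewed, about 12 in all and at most 16, crops included, and the job is handed in when it is done.

```bash
ls; mkdir -p pics; cat > h.py <<'E'
import numpy as np, cv2
from rig import env
from scipy.spatial.transform import Rotation as Ro
def snap(cam,name=None):
    f=env.grab_frame(cam)
    if name: cv2.imwrite(f'pics/{name}.png',cv2.cvtColor(f['img'],cv2.COLOR_RGB2BGR))
    return f
def topix(f,X):
    c=np.array(f['R'])@np.array(X)+np.array(f['t']); return f['fx']*c[0]/c[2]+f['cx'],f['fy']*c[1]/c[2]+f['cy']
def toworld(f,uv,z):
    R=np.array(f['R']);C=-R.T@np.array(f['t'])
    uv=np.atleast_2d(uv).astype(float)
    d=np.c_[(uv[:,0]-f['cx'])/f['fx'],(uv[:,1]-f['cy'])/f['fy'],np.ones(len(uv))]@R
    return C+d*((z-C[2])/d[:,2])[:,None]
def rect(f,label,cam,z,k=0):
    "min-area rectangle of a traced mask, on the plane z"
    r=env.trace(label,cam)
    if not r: return None
    m=r[k]['region'].astype(np.uint8)
    c=max(cv2.findContours(m,0,2)[0],key=cv2.contourArea)[:,0]
    w=toworld(f,c,z)[:,:2]
    (x,y),(a,b),_=q=cv2.minAreaRect((w*1000).astype(np.float32))
    P=cv2.boxPoints(q); e=max(P[1]-P[0],P[2]-P[1],key=np.linalg.norm)
    return dict(p=round(float(r[k]['p']),2),c=np.round([x/1000,y/1000],4),dim=np.round(sorted([a,b])),yaw=round(float(np.degrees(np.arctan2(e[1],e[0]))%180),1))
E
python3 - <<'E'
from h import *
s=env.read_state(); print(s['time_s'],np.round(s['tool_pos'],3),np.round(s['ee_rot'],3),s['gripper_width'])
names="remote_c case_small_c case_large_c pad_c caddy_top dock_top rest_large_top rest_small_top cup jar".split()
for cam in ('top','scene'):
    f=snap(cam,cam+'0'); print(cam,'C',np.round(-np.array(f['R']).T@np.array(f['t']),3),f['fx'])
    for n in names:
        print(n,[(round(float(r['p']),2),np.round(r['location'],3).tolist()) for r in env.landmark_of(n,cam)[:3]])
E
```

```text
pics
0.0 [ 0.182 -0.598  0.23 ] [-0.     0.804 -0.595 -0.001] 1.0019056289617105
top C [0.415 0.051 1.118] 390.2063646549632
remote_c [(0.85, [0.421, 0.313, 0.07])]
case_small_c [(0.62, [0.418, 0.328, 0.048])]
case_large_c [(0.77, [0.328, 0.202, 0.014]), (0.73, [0.419, 0.323, 0.048]), (0.6, [0.417, 0.323, 0.032])]
pad_c [(0.32, [0.456, 0.165, 0.0])]
caddy_top [(0.97, [0.421, -0.341, 0.014])]
dock_top [(0.66, [0.452, 0.008, 0.022])]
rest_large_top [(0.82, [0.646, 0.068, 0.024])]
rest_small_top []
cup [(0.63, [0.457, 0.164, 0.001]), (0.5, [0.416, -0.345, 0.013])]
jar [(0.72, [0.46, -0.164, 0.0]), (0.4, [0.419, 0.317, 0.069])]
scene C [0.833 0.44  0.82 ] 383.5556524812535
remote_c [(0.87, [0.417, 0.318, 0.068])]
case_small_c [(0.46, [0.415, 0.323, 0.051])]
case_large_c [(0.96, [0.525, 0.431, 0.013]), (0.71, [0.42, 0.322, 0.028]), (0.59, [0.327, 0.196, 0.009])]
pad_c [(0.92, [0.417, 0.328, 0.011])]
caddy_top []
dock_top [(0.7, [0.455, 0.01, 0.023])]
rest_large_top [(0.69, [0.645, 0.061, 0.022])]
rest_small_top []
cup [(0.66, [0.458, 0.167, 0.003]), (0.34, [0.417, 0.315, 0.068])]
jar [(0.94, [0.462, -0.166, -0.003])]
```

View pics/top0.png

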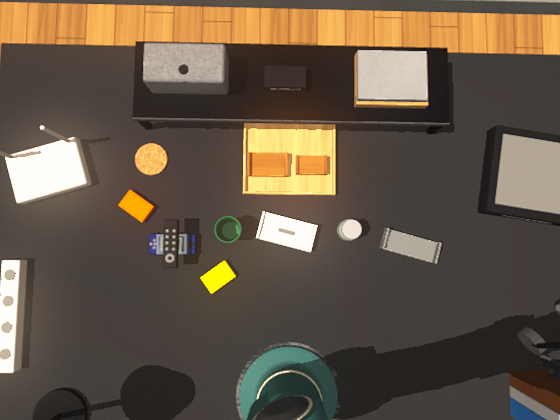

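View pics/scene0.png

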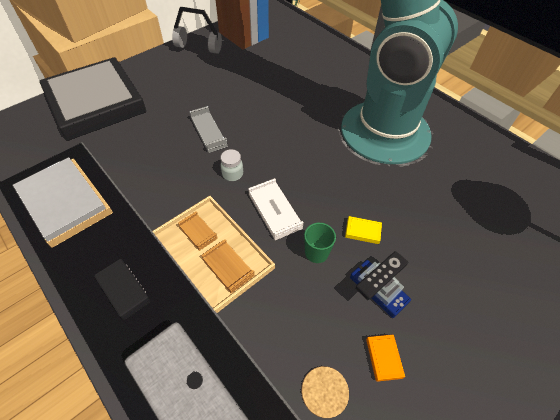

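The top view shows the pile at (172,244), with the remote lying along x. The dock is at (287,231), the rests at (268,165) and (312,165), the caddy at (411,246), the jar at (349,230) and the cup at (228,229). The yellow and orange look-alikes are at (218,277) and (136,206).

```bash
python3 - <<'E'
from h import *
f=snap('top'); I=f['img']; hsv=cv2.cvtColor(I,cv2.COLOR_RGB2HSV)
def seg(name,box,mask,z):
    u0,v0,u1,v1=box; m=np.zeros(mask.shape,np.uint8); m[v0:v1,u0:u1]=mask[v0:v1,u0:u1]
    c=max(cv2.findContours(m,0,2)[0],key=cv2.contourArea)[:,0]
    q=cv2.minAreaRect((toworld(f,c,z)[:,:2]*1000).astype(np.float32))
    P=cv2.boxPoints(q); e=max(P[1]-P[0],P[2]-P[1],key=np.linalg.norm)
    print(name,np.round(q[0]),np.round(sorted(q[1])),round(float(np.degrees(np.arctan2(e[1],e[0]))%180),1))
V=hsv[...,2];S=hsv[...,1];H=hsv[...,0]
seg('dock',(245,200,328,262),(V>140)&(S<60),.025)
seg('caddy',(370,220,450,270),V>70,.02)
seg('tray',(235,120,342,200),(V>120)&(S>60),.022)
d=(H<14)&(S>150)&(V>60)
seg('restL',(245,140,292,190),d,.027); seg('restS',(292,140,332,190),d,.027)
seg('pad',(140,220,205,270),(H>105)&(H<130)&(S>120)&(V>40),.024)
for n,z in (('remote_c',.076),('case_small_c',.058),('case_large_c',.042),('pad_c',.024)):
  for cam in ('top','scene'):
    g=f if cam=='top' else snap('scene')
    for k in range(len(env.trace(n,cam))): print(n,cam,rect(g,n,cam,z,k))
a=I[210:280,130:215]; b=I[120:275,235:450]
a=cv2.resize(a,None,fx=4,fy=4,interpolation=cv2.INTER_CUBIC); b=cv2.resize(b,None,fx=2,fy=2,interpolation=cv2.INTER_CUBIC)
o=np.zeros((600,440,3),np.uint8); o[:280,:340]=a; o[285:595,:430]=b
cv2.imwrite('pics/crop1.png',o[...,::-1])
E
```

```text
dock [455.  11.] [ 80. 160.] 75.9
caddy [ 422. -327.] [138. 204.] 90.6
tray [662.   5.] [208. 264.] 90.0
restL [645. 113.] [ 8. 63.] 0.9
restS [642. -21.] [19. 53.] 12.7
pad [401. 382.] [17. 20.] 1.9
remote_c top {'p': 0.87, 'c': array([0.4209, 0.3187]), 'dim': array([ 40., 125.]), 'yaw': 1.7}
remote_c scene {'p': 0.55, 'c': array([0.4213, 0.3204]), 'dim': array([ 41., 134.]), 'yaw': 179.0}
case_small_c top {'p': 0.69, 'c': array([0.417 , 0.2977]), 'dim': array([11., 32.]), 'yaw': 1.6}
case_small_c scene {'p': 0.52, 'c': array([0.4198, 0.3454]), 'dim': array([19., 50.]), 'yaw': 175.4}
case_large_c top {'p': 0.94, 'c': array([0.5213, 0.425 ]), 'dim': array([56., 87.]), 'yaw': 55.8}
case_large_c top {'p': 0.71, 'c': array([0.3307, 0.1958]), 'dim': array([56., 83.]), 'yaw': 127.1}
case_large_c top {'p': 0.55, 'c': array([0.4212, 0.2934]), 'dim': array([22., 52.]), 'yaw': 1.6}
case_large_c scene {'p': 0.9, 'c': array([0.4212, 0.3513]), 'dim': array([32., 62.]), 'yaw': 1.0}
case_large_c scene {'p': 0.9, 'c': array([0.5351, 0.435 ]), 'dim': array([59., 85.]), 'yaw': 55.1}
case_large_c scene {'p': 0.58, 'c': array([0.3455, 0.2093]), 'dim': array([66., 83.]), 'yaw': 126.1}
pad_c top {'p': 0.63, 'c': array([0.4189, 0.2725]), 'dim': array([22., 53.]), 'yaw': 1.5}
pad_c scene {'p': 0.65, 'c': array([0.4211, 0.3648]), 'dim': array([60., 66.]), 'yaw': 178.4}
pad_c scene {'p': 0.47, 'c': array([0.6467, 0.0657]), 'dim': array([ 71., 124.]), 'yaw': 90.0}
```

View pics/crop1.png

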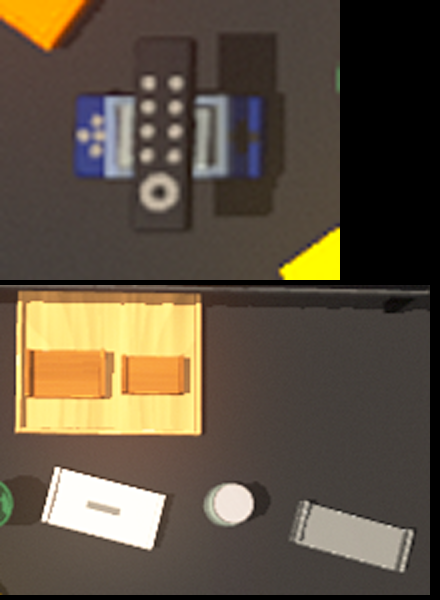

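The crop confirms that the pile is square to the axes: pad along y, remote along x. The dock and caddy are turned to a yaw of about 75–76°, and the rests lie along y. I'll move above the pile and check with the wrist camera.

```bash
python3 -m pendant '[[1,[24,40,2],[0,0,-0.26]],[1,[24,40,2],[0,0,-0.26]],[1,[24,40,2],[0,0,-0.26]],[1,[24,40,2],[0,0,-0.26]],[1,[24,40,2],[0,0,-0.26]],[1,[24,40,2],[0,0,-0.26]],[1,[24,40,2],[0,0,-0.26]],[1,[24,40,2],[0,0,-0.26]],[1,[24,40,2],[0,0,-0.26]],[1,[24,40,2],[0,0,-0.26]],[1,[24,40,2],[0,0,-0.26]]]' 60
python3 -m pendant '[[1,[0,52,0],[0,0,0]],[1,[0,52,0],[0,0,0]],[1,[0,52,0],[0,0,0]],[1,[0,52,0],[0,0,0]],[1,[0,52,0],[0,0,0]],[1,[0,52,0],[0,0,0]],[1,[0,52,0],[0,0,0]],[1,[0,52,0],[0,0,0]],[1,[0,52,0],[0,0,0]],[1,[0,52,0],[0,0,0]],[1,[0,52,0],[0,0,0]],[1,[0,52,0],[0,0,0]]]'
cat >> h.py <<'E'
def tool():
    s=env.read_state(); R=Ro.from_quat(np.roll(s['ee_rot'],-1)).as_matrix()
    print('t',round(s['time_s'],2),'tcp',np.round(s['tool_pos'],4),'jaw',round(float(np.degrees(np.arctan2(R[1,0],R[0,0]))),1),'tilt',np.round(np.degrees(R[:2,2]),1),'q',np.round(s['joints'],2),'w',round(s['gripper_width'],3),'F',np.round(s['force'],1))
E
python3 - <<'E'
from h import *
tool(); f=snap('wrist','w1'); print(np.round(-np.array(f['R']).T@np.array(f['t']),3),f['fx'])
for n,z in (('remote_c',.076),('case_small_c',.058),('case_large_c',.042),('pad_c',.024)):
    print(n,[(round(float(r['p']),2),np.round(r['location'],3).tolist()) for r in env.landmark_of(n,'wrist')[:3]],rect(f,n,'wrist',z))
E
```

```text
time_s: 3.5
tool_pos: [0.4235, -0.1955, 0.2513]
ee_rot: [-0.0, 0.721, -0.693, 0.0]
force: [-0.3, -1.4, 0.5]
gripper_width: 1.001
time_s: 4.7
tool_pos: [0.4219, 0.3243, 0.2506]
ee_rot: [-0.0, 0.721, -0.693, -0.001]
force: [0.6, -1.3, -0.8]
gripper_width: 1.004
t 4.7 tcp [0.4219 0.3243 0.2506] jaw -87.8 tilt [-0.1  0.1] q [-0.11  0.3  -0.72  1.8   0.22  1.12 -2.44] w 1.004 F [ 0.6 -1.3 -0.8]
[0.492 0.327 0.393] 329.2482144055717
remote_c [(0.67, [0.419, 0.318, 0.067])] {'p': 0.79, 'c': array([0.4204, 0.3205]), 'dim': array([ 37., 128.]), 'yaw': 179.9}
case_small_c [] {'p': 0.69, 'c': array([0.4187, 0.3469]), 'dim': array([12., 42.]), 'yaw': 1.5}
case_large_c [(0.83, [0.529, 0.433, 0.012]), (0.63, [0.329, 0.2, 0.012])] {'p': 0.85, 'c': array([0.522 , 0.4263]), 'dim': array([53., 80.]), 'yaw': 54.6}
pad_c [] {'p': 0.71, 'c': array([0.4198, 0.3686]), 'dim': array([53., 61.]), 'yaw': 177.7}
```

View pics/w1.png

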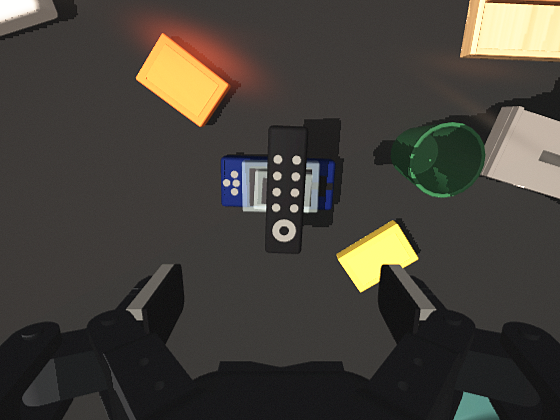

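The wrist view shows the remote centred at (286,190), with the cases and pad under it and square to the axes. This agrees with the estimate of (0.420, 0.320). I'll grasp the remote now.

```bash
python3 -m pendant '[[1,[-0.2,-0.5,-4],[0,0,0]],[1,[-0.2,-0.5,-8],[0,0,0]],[1,[-0.2,-0.5,-12],[0,0,0]],[1,[-0.2,-0.5,-15],[0,0,0]],[1,[-0.2,-0.5,-16.4],[0,0,0]],[1,[-0.2,-0.5,-16.4],[0,0,0]],[1,[-0.2,-0.5,-16.4],[0,0,0]]]' 40
python3 -m pendant '[[0,[0,0,0],[0,0,0]],[0,[0,0,0],[0,0,0]],[0,[0,0,0],[0,0,0]],[0,[0,0,0],[0,0,0]],[0,[0,0,0],[0,0,0]],[0,[0,0,0],[0,0,0]],[0,[0,0,0],[0,0,0]],[0,[0,0,0],[0,0,0]],[0,[0,0,0],[0,0,0]],[0,[0,0,0],[0,0,0]]]' 40
python3 -c "
from h import *
tool()"
```

```text
time_s: 5.85
tool_pos: [0.4207, 0.3176, 0.0881]
ee_rot: [-0.001, 0.72, -0.694, 0.0]
force: [0.0, 0.3, 0.9]
gripper_width: 1.002
time_s: 6.85
tool_pos: [0.4202, 0.3172, 0.0869]
ee_rot: [0.0, 0.72, -0.694, -0.0]
force: [0.2, 0.1, -0.6]
gripper_width: -0.003
t 6.85 tcp [0.4202 0.3172 0.0869] jaw -87.9 tilt [-0.  0.] q [-0.21  0.51 -0.62  1.96  0.41  0.8  -2.59] w -0.003 F [ 0.2  0.1 -0.6]
```

```bash
python3 - <<'E'
from h import *
a=snap('wrist')['img']; b=snap('scene')['img'][200:360,300:460]
o=np.hstack([cv2.resize(a,(460,345)),cv2.resize(b,(340,345))]); cv2.imwrite('pics/c2.png',o[...,::-1])
for cam in('scene','wrist'):
  print([(round(float(r['p']),2),np.round(r['location'],3).tolist()) for r in env.landmark_of('remote_c',cam)])
E
```

```text
[(0.81, [0.417, 0.316, 0.07])]
[(0.59, [0.42, 0.317, 0.064])]
```

View pics/c2.png

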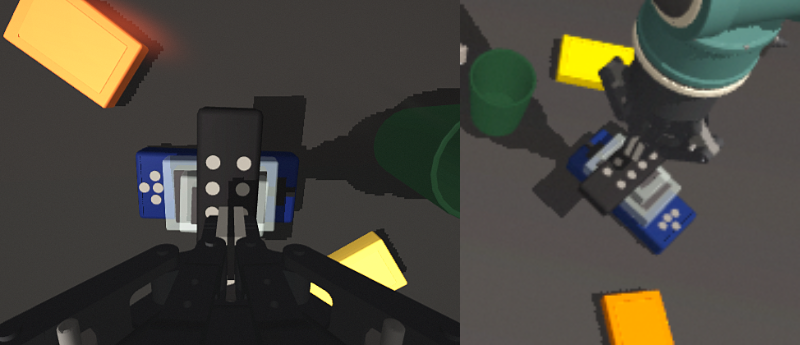

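```bash
python3 - <<'E'
from h import *
f=snap('wrist'); I=f['img']; tool(); p=np.array(env.read_state()['tool_pos'])
I=I.copy()
for k,dz in enumerate((0,-.006,-.015,-.025)):
    u,v=topix(f,p+[0,0,dz]); print(dz,round(u),round(v)); cv2.drawMarker(I,(int(u),int(v)),[(255,0,0),(255,255,0),(0,255,0),(0,255,255)][k],0,8,1)
for x in (.02,-.02):   # remote side edges at top / bottom
  for y in (.0195,-.0195):
    for z,c in((.076,(255,0,255)),(.058,(255,128,0))):
      u,v=topix(f,[.42+x,.3195+y,z]); cv2.circle(I,(int(u),int(v)),2,c,1)
cv2.imwrite('pics/c3.png',cv2.resize(I[180:420,180:400],None,fx=2.5,fy=2.5,interpolation=cv2.INTER_CUBIC)[...,::-1])
E
```

```text
t 7.1 tcp [0.4202 0.3172 0.087 ] jaw -87.9 tilt [-0.  0.] q [-0.21  0.51 -0.62  1.96  0.41  0.8  -2.59] w -0.001 F [ 0.2 -0.9 -0.8]
0 281 271
-0.006 281 265
-0.015 281 258
-0.025 281 250
```

View pics/c3.png

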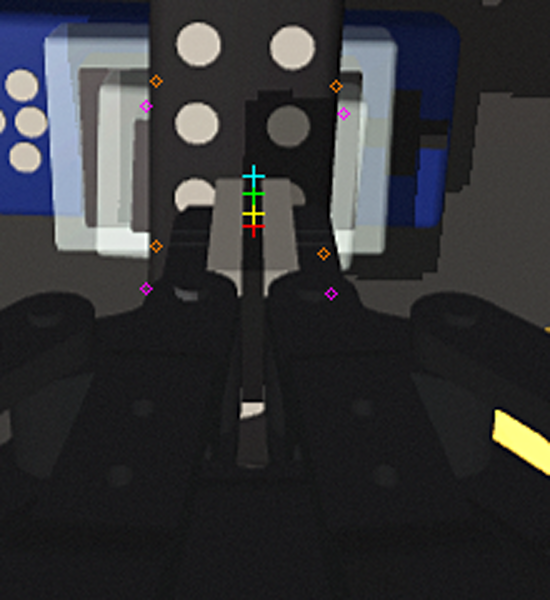

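```bash
python3 - <<'E'
from h import *
f=snap('wrist'); R=np.array(f['R']);C=-R.T@np.array(f['t']); print(C)
for u,v in((281,251),(266,251),(299,251),(281,288)):
    d=R.T@np.array([(u-f['cx'])/f['fx'],(v-f['cy'])/f['fy'],1])
    for x in (.409,.420,.431): 
        t=(x-C[0])/d[0]; print((u,v),x,np.round(C+t*d,4))
g=env.grab_frame('scene')['img'][225:305,340:440]
cv2.imwrite('pics/c4.png',cv2.resize(g,None,fx=7,fy=7,interpolation=cv2.INTER_CUBIC)[...,::-1])
E
```

```text
[0.49033492 0.32002187 0.22925409]
(281, 251) 0.409 [0.409  0.317  0.0363]
(281, 251) 0.42 [0.42   0.3174 0.0624]
(281, 251) 0.431 [0.431  0.3178 0.0885]
(266, 251) 0.409 [0.409  0.3264 0.0372]
(266, 251) 0.42 [0.42   0.3255 0.0631]
(266, 251) 0.431 [0.431  0.3247 0.0891]
(299, 251) 0.409 [0.409  0.3055 0.0354]
(299, 251) 0.42 [0.42   0.3075 0.0616]
(299, 251) 0.431 [0.431  0.3095 0.0878]
(281, 288) 0.409 [0.409  0.317  0.0831]
(281, 288) 0.42 [0.42   0.3174 0.1029]
(281, 288) 0.431 [0.431  0.3178 0.1226]
```

View pics/c4.png

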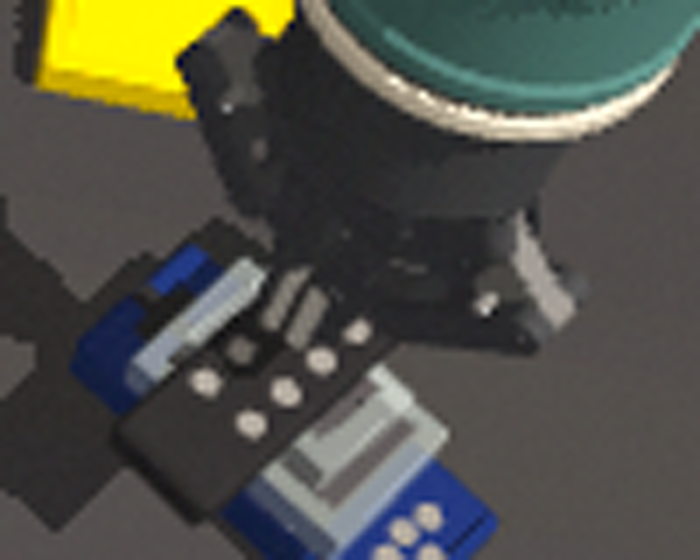

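The jaws shut just above the remote. The pile is undisturbed, and the fingertips reach less far down than I took from the data. I'll open, go about 12 mm lower, and close with little force, reading the width. About 0.45 means the remote, about 0.7 means the small case.

```bash
python3 -m pendant '[[1,[0,0.25,1],[0,0,0]],[1,[0,0.25,1],[0,0,0]],[1,[0,0.25,1],[0,0,0]],[1,[0,0.25,1],[0,0,0]],[1,[0,0.25,1],[0,0,0]],[1,[0,0.25,1],[0,0,0]],[1,[0,0.25,0],[0,0,0]],[1,[0,0.25,-0.6],[0,0,0]],[1,[0,0.25,-1.2],[0,0,0]],[1,[0,0.25,-1.2],[0,0,0]],[1,[0,0.25,-1.2],[0,0,0]]]' 25
python3 -m pendant '[[0.8,[0,0,0],[0,0,0]],[0.7,[0,0,0],[0,0,0]],[0.6,[0,0,0],[0,0,0]],[0.5,[0,0,0],[0,0,0]],[0.4,[0,0,0],[0,0,0]],[0.3,[0,0,0],[0,0,0]],[0.2,[0,0,0],[0,0,0]],[0.2,[0,0,0],[0,0,0]],[0.2,[0,0,0],[0,0,0]]]' 25
python3 -c "
from h import *
tool(); snap('wrist','w5'); snap('scene','s5')"
```

```text
time_s: 8.3
tool_pos: [0.4201, 0.3197, 0.0748]
ee_rot: [0.0, 0.72, -0.694, -0.0]
force: [0.4, -1.0, -0.1]
gripper_width: 1.0
time_s: 9.2
tool_pos: [0.4209, 0.3204, 0.076]
ee_rot: [-0.001, 0.72, -0.694, 0.0]
force: [-0.9, -1.4, 15.1]
gripper_width: 0.197
t 9.2 tcp [0.4209 0.3204 0.076 ] jaw -87.9 tilt [0.1 0.1] q [-0.22  0.53 -0.61  1.96  0.42  0.78 -2.6 ] w 0.197 F [-0.9 -1.4 15.1]
```

```bash
python3 - <<'E'
from h import *
a=cv2.imread('pics/w5.png')[150:420,130:430]; b=cv2.imread('pics/s5.png')[225:305,340:440]
o=np.hstack([cv2.resize(a,(400,360),interpolation=2),cv2.resize(b,(400,360),interpolation=2)]); cv2.imwrite('pics/c5.png',o)
E
```

```text
(no output)
```

View pics/c5.png

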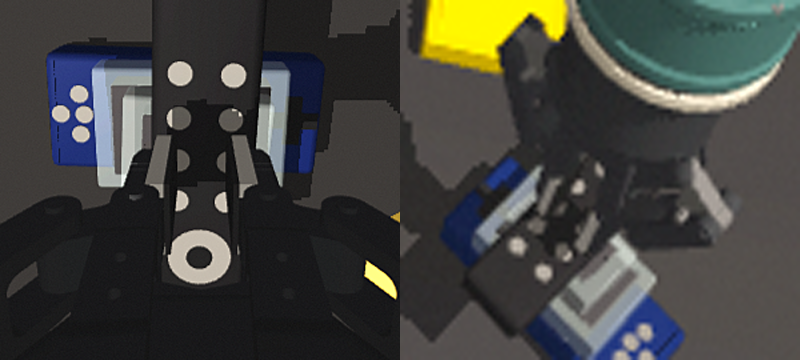

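The fingers rest on the remote's top face (left panel, tips about (160,140) and (240,140)). So the tips are level with the TCP, not 25 mm ahead of it. I'll open, lift, go 15 mm lower and close again.

```bash
python3 -m pendant '[[0.6,[0,0,1.5],[0,0,0]],[1,[0,0,1.5],[0,0,0]],[1,[0,0,1.5],[0,0,0]],[1,[0,0,1.5],[0,0,0]],[1,[0,0,1.5],[0,0,0]],[1,[0,0,1.5],[0,0,0]],[1,[0,0,0],[0,0,0]],[1,[0,0,-0.8],[0,0,0]],[1,[0,0,-1.4],[0,0,0]],[1,[0,0,-1.4],[0,0,0]],[1,[0,0,-1.4],[0,0,0]]]' 25
python3 -m pendant '[[0.8,[0,0,0],[0,0,0]],[0.7,[0,0,0],[0,0,0]],[0.6,[0,0,0],[0,0,0]],[0.5,[0,0,0],[0,0,0]],[0.4,[0,0,0],[0,0,0]],[0.3,[0,0,0],[0,0,0]],[0.2,[0,0,0],[0,0,0]],[0.2,[0,0,0],[0,0,0]]]' 25
python3 -c "
from h import *
tool()"
```

```text
time_s: 10.4
tool_pos: [0.4201, 0.3198, 0.0608]
ee_rot: [0.0, 0.72, -0.694, -0.0]
force: [-0.2, 0.4, -0.7]
gripper_width: 0.998
time_s: 11.2
tool_pos: [0.4203, 0.3197, 0.0613]
ee_rot: [-0.0, 0.72, -0.694, 0.0]
force: [-1.2, -0.7, 5.4]
gripper_width: 0.444
t 11.2 tcp [0.4203 0.3197 0.0613] jaw -88.0 tilt [0. 0.] q [-0.23  0.55 -0.59  1.97  0.44  0.75 -2.62] w 0.444 F [-1.2 -0.7  5.4]
```

```bash
python3 -m pendant '[[0,[0,0,0],[0,0,0]],[0,[0,0,0],[0,0,0]],[0,[0,0,2],[0,0,0]],[0,[0,0,5],[0,0,0]],[0,[0,0,9],[0,0,0]],[0,[0,0,14],[0,0,0]],[0,[0,0,15],[0,0,0]]]' 50
python3 - <<'E'
from h import *
tool()
f=snap('top','top6'); I=cv2.cvtColor(f['img'],cv2.COLOR_RGB2GRAY); hsv=cv2.cvtColor(f['img'],cv2.COLOR_RGB2HSV).astype(int)
def seg(name,box,mask,z):
    u0,v0,u1,v1=box; m=np.zeros(mask.shape,np.uint8); m[v0:v1,u0:u1]=mask[v0:v1,u0:u1]; m=cv2.morphologyEx(m,cv2.MORPH_OPEN,np.ones((3,3)))
    c=max(cv2.findContours(m,0,2)[0],key=cv2.contourArea)[:,0]
    q=cv2.minAreaRect((toworld(f,c,z)[:,:2]*1000).astype(np.float32))
    P=cv2.boxPoints(q); e=max(P[1]-P[0],P[2]-P[1],key=np.linalg.norm)
    print(name,np.round(q[0]),np.round(sorted(q[1])),round(float(np.degrees(np.arctan2(e[1],e[0]))%180),1))
for th in (95,110,125): seg('caddy',(370,220,450,270),I>th,.02)
H,S,V=[hsv[...,i] for i in range(3)]
print(hsv[165,268],hsv[165,312],hsv[140,290])
d=(V<225)&(S>150)&(V>60)&(H<25)
r=lambda m:(abs(hsv-hsv[165,268]).sum(2)<m)|(abs(hsv-hsv[165,312]).sum(2)<m)
for m in (40,60,80): seg('restL',(247,145,291,185),r(m),.024); seg('restS',(293,145,330,185),r(m),.024)
o=np.hstack([cv2.resize(f['img'][135:200,240:340],(500,325),interpolation=2),cv2.resize(f['img'][215:280,140:205],(300,325),interpolation=2)])
cv2.imwrite('pics/c6.png',o[...,::-1])
print('remote',[np.round(r['location'],3).tolist() for r in env.landmark_of('remote_c','scene')])
g=snap('scene')
for n,z in (('case_small_c',.058),('case_large_c',.042),('pad_c',.024)):
  for cam in ('top','scene'):
    ff=snap(cam)
    for k in range(len(env.trace(n,cam))): print(n,cam,rect(ff,n,cam,z,k))
    print([(round(float(r['p']),2),np.round(r['location'],3).tolist()) for r in env.landmark_of(n,cam)])
E
```

```text
time_s: 11.9
tool_pos: [0.4213, 0.3211, 0.2158]
ee_rot: [-0.003, 0.72, -0.694, 0.001]
force: [-0.0, 1.0, -2.1]
gripper_width: 0.43
t 11.9 tcp [0.4213 0.3211 0.2158] jaw -87.9 tilt [0.3 0.2] q [-0.12  0.34 -0.71  1.85  0.25  1.04 -2.47] w 0.43 F [-0.   1.  -2.1]
caddy [ 419. -342.] [ 62. 169.] 74.5
caddy [ 420. -338.] [ 61. 151.] 75.0
caddy [ 420. -338.] [ 61. 148.] 75.0
[ 15 189 243] [ 16 190 246] [ 26 118 255]
restL [645.  59.] [ 66. 100.] 90.9
restS [645. -63.] [52. 78.] 90.8
restL [646.  59.] [ 69. 100.] 90.9
restS [646. -63.] [55. 78.] 90.8
restL [645.  55.] [ 72. 108.] 90.9
restS [646. -59.] [61. 92.] 90.8
remote [[0.419, 0.315, 0.067]]
case_small_c top {'p': 0.62, 'c': array([0.4168, 0.3176]), 'dim': array([38., 51.]), 'yaw': 90.6}
[(0.59, [0.422, 0.322, 0.048])]
case_small_c scene {'p': 0.61, 'c': array([0.4197, 0.3226]), 'dim': array([49., 64.]), 'yaw': 86.1}
[(0.71, [0.416, 0.317, 0.217]), (0.69, [0.413, 0.323, 0.052])]
case_large_c top {'p': 0.95, 'c': array([0.5228, 0.4247]), 'dim': array([52., 83.]), 'yaw': 53.9}
case_large_c top {'p': 0.76, 'c': array([0.4198, 0.3037]), 'dim': array([43., 55.]), 'yaw': 0.5}
case_large_c top {'p': 0.58, 'c': array([0.3308, 0.1982]), 'dim': array([54., 82.]), 'yaw': 126.5}
[(0.82, [0.329, 0.2, 0.01]), (0.71, [0.524, 0.437, 0.009]), (0.52, [0.42, 0.326, 0.033])]
case_large_c scene {'p': 0.9, 'c': array([0.3452, 0.2081]), 'dim': array([68., 85.]), 'yaw': 128.2}
case_large_c scene {'p': 0.87, 'c': array([0.5348, 0.434 ]), 'dim': array([57., 83.]), 'yaw': 54.7}
case_large_c scene {'p': 0.77, 'c': array([0.421 , 0.3246]), 'dim': array([64., 85.]), 'yaw': 91.0}
[(0.64, [0.328, 0.201, 0.007]), (0.61, [0.42, 0.321, 0.03])]
pad_c top {'p': 0.75, 'c': array([0.4188, 0.2725]), 'dim': array([22., 53.]), 'yaw': 1.5}
[]
pad_c scene {'p': 0.85, 'c': array([0.4216, 0.3291]), 'dim': array([ 66., 130.]), 'yaw': 90.2}
[(0.79, [0.419, 0.328, 0.012]), (0.27, [0.42, 0.321, 0.03])]
```

View pics/c6.png

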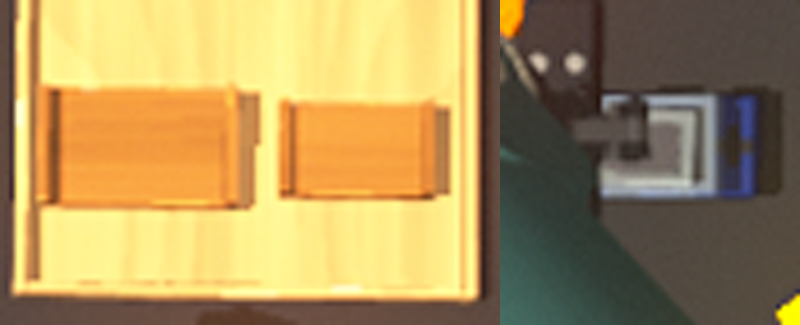

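The remote is in hand. The crop gives the rest outlines: the large one spans columns 40–238 and the small one 280–435. I'll carry the remote to the caddy.

```bash
python3 -m pendant '[[0,[0,-3,0],[0,0,0.1]],[0,[0,-66.2,0],[0,0,1.274]],[0,[0,-66.2,0],[0,0,1.274]],[0,[0,-66.2,0],[0,0,1.274]],[0,[0,-66.2,0],[0,0,1.274]],[0,[0,-66.2,0],[0,0,1.274]],[0,[0,-66.2,0],[0,0,1.274]],[0,[0,-66.2,0],[0,0,1.274]],[0,[0,-66.2,0],[0,0,1.274]],[0,[0,-66.2,0],[0,0,1.274]],[0,[0,-66.2,0],[0,0,1.274]],[0,[0,-66.2,0],[0,0,1.274]]]'
python3 - <<'E'
from h import *
tool(); f=snap('top')
for n,p in (('L',(267.8,164.5)),('S',(311.5,164.9)),('S2',(311.5,164.9))): print(n,toworld(f,p,.03))
for n in ('rest_large_top','rest_small_top'):
  for cam in('top','scene','wrist'):
    env.grab_frame(cam); print(n,cam,[(round(float(r['p']),2),np.round(r['location'],3).tolist()) for r in env.landmark_of(n,cam)])
E
```

```text
time_s: 14.65
tool_pos: [0.4225, -0.1523, 0.2114]
ee_rot: [0.0, 0.992, -0.127, 0.0]
force: [0.5, 0.2, -0.3]
gripper_width: 0.427
t 14.65 tcp [ 0.4225 -0.1523  0.2114] jaw -14.6 tilt [ 0. -0.] q [ 0.83  0.16 -0.6   2.04  0.11  0.97 -0.08] w 0.427 F [ 0.5  0.2 -0.3]
L [[0.64321382 0.06425572 0.03      ]]
S [[ 0.64386383 -0.05935243  0.03      ]]
S2 [[ 0.64386383 -0.05935243  0.03      ]]
rest_large_top top [(0.69, [0.642, 0.067, 0.024])]
rest_large_top scene [(0.77, [0.646, 0.06, 0.021]), (0.62, [0.463, -0.17, -0.002])]
rest_large_top wrist []
rest_small_top top [(0.61, [0.649, -0.06, 0.023])]
rest_small_top scene [(0.76, [0.644, -0.055, 0.022])]
rest_small_top wrist [(0.81, [0.648, -0.057, 0.022])]
```

```bash
python3 -m pendant '[[0,[-0.15,-18.9,0],[0,0,0]],[0,[-0.15,-18.9,0],[0,0,0]],[0,[-0.15,-18.9,0],[0,0,0]],[0,[-0.15,-18.9,0],[0,0,0]],[0,[-0.15,-18.9,0],[0,0,0]],[0,[-0.15,-18.9,-4],[0,0,0]],[0,[-0.15,-18.9,-6],[0,0,0]],[0,[-0.15,-18.9,-6],[0,0,0]]]'
python3 - <<'E'
from h import *
tool(); f=snap('wrist','w7')
for n in('remote_c','caddy_top'): print(n,[(round(float(r['p']),2),np.round(r['location'],3).tolist()) for r in env.landmark_of(n,'wrist')])
print(rect(f,'remote_c','wrist',.16))
E
```

```text
time_s: 16.1
tool_pos: [0.42, -0.3388, 0.1488]
ee_rot: [-0.001, 0.992, -0.13, -0.002]
force: [0.1, 1.0, -0.7]
gripper_width: 0.431
t 16.1 tcp [ 0.42   -0.3388  0.1488] jaw -14.9 tilt [-0.2  0.2] q [ 0.99  0.4  -0.45  1.89  0.22  0.91  0.17] w 0.431 F [ 0.1  1.  -0.7]
remote_c []
caddy_top []
{'p': 0.87, 'c': array([ 0.4232, -0.3292]), 'dim': array([ 38., 109.]), 'yaw': 73.1}
```

View pics/w7.png

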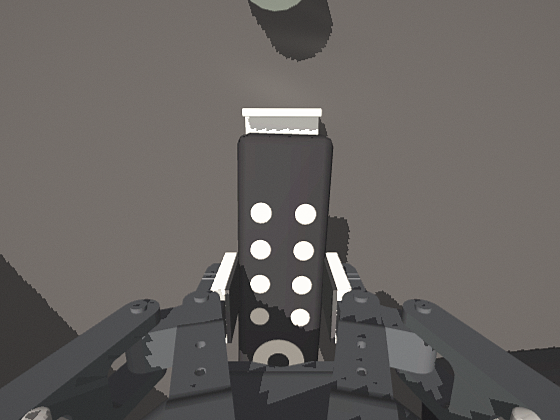

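```bash
python3 - <<'E'
from h import *
f=snap('wrist'); a=np.radians(75); e=np.array([np.cos(a),np.sin(a)])
for z in (.02,.034): P=toworld(f,(282,108),z)[0][:2]; print('stop outer',z,P,'caddy c',P-e*.079)
P=toworld(f,(285,136),.16)[0][:2]; print('remote end',P,'c',P-e*.065)
E
python3 -m pendant '[[0,[0.1,-0.1,-4],[0,0,0]],[0,[0.1,-0.1,-8],[0,0,0]],[0,[0.1,-0.1,-10.5],[0,0,0]],[0,[0.1,-0.1,-11.5],[0,0,0]],[0,[0.1,-0.1,-12],[0,0,0]],[0,[0.1,-0.1,-12],[0,0,0]],[0,[0.1,-0.1,-12],[0,0,0]]]'
```

```text
stop outer 0.02 [ 0.44335932 -0.26640688] caddy c [ 0.42291262 -0.34271502]
stop outer 0.034 [ 0.44319366 -0.26671283] caddy c [ 0.42274696 -0.34302097]
remote end [ 0.44011868 -0.28010366] c [ 0.42329544 -0.34288884]
time_s: 17.05
tool_pos: [0.4227, -0.3415, 0.0324]
ee_rot: [0.001, 0.991, -0.13, 0.001]
force: [-0.3, -1.1, -0.7]
gripper_width: 0.432
```

```bash
python3 -m pendant '[[0,[0,0,-0.3],[0,0,0]],[0,[0,0,-0.6],[0,0,0]],[0,[0,0,-0.8],[0,0,0]],[0,[0,0,-0.8],[0,0,0]]]';python3 -m pendant '[[0,[0,0,-0.2],[0,0,0]],[0,[0,0,-0.2],[0,0,0]]]'; python3 -m pendant '[[0,[0,0,-0.2],[0,0,0]],[0,[0,0,-0.2],[0,0,0]]]'
```

```text
time_s: 17.45
tool_pos: [0.4219, -0.3409, 0.0229]
ee_rot: [-0.0, 0.991, -0.13, -0.0]
force: [0.2, 1.0, -1.3]
gripper_width: 0.43
time_s: 17.65
tool_pos: [0.422, -0.3409, 0.0209]
ee_rot: [-0.0, 0.991, -0.13, -0.0]
force: [0.1, 0.5, -0.7]
gripper_width: 0.43
time_s: 17.85
tool_pos: [0.422, -0.3409, 0.0189]
ee_rot: [-0.0, 0.991, -0.13, -0.0]
force: [0.2, 0.1, -1.0]
gripper_width: 0.433
```

```bash
python3 -m pendant '[[0,[0,0,-0.15],[0,0,0]],[0,[0,0,-0.15],[0,0,0]]]';python3 -m pendant '[[0,[0,0,-0.1],[0,0,0]],[0,[0,0,-0.1],[0,0,0]]]'
```

```text
time_s: 18.05
tool_pos: [0.4221, -0.341, 0.0176]
ee_rot: [0.0, 0.992, -0.13, -0.0]
force: [1.1, 0.2, -0.6]
gripper_width: 0.43
time_s: 18.25
tool_pos: [0.4222, -0.3411, 0.0174]
ee_rot: [0.0, 0.991, -0.13, -0.0]
force: [-5.5, 5.1, 19.6]
gripper_width: 0.428
```

It touches down at TCP z 0.0174, as expected (0.061 − 0.044). I'll release, rise, and start back to the pile.

```bash
python3 -m pendant '[[0.5,[0,0,0.1],[0,0,0]],[0.6,[0,0,0.1],[0,0,0]],[0.8,[0,0,0.1],[0,0,0]],[1,[0,0,0.1],[0,0,0]],[1,[0,0,0.1],[0,0,0]],[1,[0,0,0.1],[0,0,0]],[1,[0,0,3],[0,0,0]],[1,[0,0,8],[0,0,0]],[1,[0,0,13],[0,0,0]],[1,[0,0,18],[0,0,0]]]'
python3 - <<'E'
from h import *
tool(); f=snap('top'); print([(round(float(r['p']),2),np.round(r['location'],3).tolist()) for r in env.landmark_of('remote_c','top')],rect(f,'remote_c','top',.032))
f=snap('wrist'); print([(round(float(r['p']),2),np.round(r['location'],3).tolist()) for r in env.landmark_of('remote_c','wrist')],rect(f,'remote_c','wrist',.032))
print('caddy',[(round(float(r['p']),2),np.round(r['location'],3).tolist()) for r in env.landmark_of('caddy_top','wrist')])
E
python3 -m pendant '[[1,[0,65,0],[0,0,0.26]],[1,[0,65,0],[0,0,0.26]],[1,[0,65,0],[0,0,0.26]],[1,[0,65,0],[0,0,0.26]],[1,[0,65,0],[0,0,0.26]],[1,[0,65,0],[0,0,0.26]],[1,[0,65,0],[0,0,0.26]],[1,[0,65,0],[0,0,0.26]],[1,[0,65,0],[0,0,0.26]],[1,[0,65,0],[0,0,0.26]],[1,[0,65,0],[0,0,0.26]],[1,[0,65,0],[0,0,0.26]]]'
python3 -c "
from h import *
tool()"
```

```text
time_s: 19.25
tool_pos: [0.4218, -0.3406, 0.1985]
ee_rot: [-0.0, 0.992, -0.13, -0.0]
force: [0.1, -1.3, -1.4]
gripper_width: 0.999
t 19.25 tcp [ 0.4218 -0.3406  0.1985] jaw -14.9 tilt [-0.  0.] q [ 1.01  0.34 -0.48  1.84  0.18  1.    0.2 ] w 0.999 F [ 0.1 -1.3 -1.4]
[(0.92, [0.426, -0.346, 0.026]), (0.56, [0.646, 0.066, 0.023])] {'p': 0.96, 'c': array([ 0.4235, -0.3384]), 'dim': array([ 41., 132.]), 'yaw': 72.2}
[(0.94, [0.421, -0.346, 0.023])] None
caddy []
time_s: 20.8
tool_pos: [0.4214, 0.2608, 0.1957]
ee_rot: [0.0, 1.0, -0.001, -0.001]
force: [1.6, -1.1, 0.2]
gripper_width: 1.0
t 20.8 tcp [0.4214 0.2608 0.1957] jaw -0.1 tilt [-0.1 -0. ] q [ 0.13  0.34 -0.88  1.94  0.31  1.   -0.9 ] w 1.0 F [ 1.6 -1.1  0.2]
```

```bash
python3 -m pendant '[[1,[-0.1,5.9,-3],[0,0,0.02]],[1,[-0.1,5.9,-6],[0,0,0.02]],[1,[-0.1,5.9,-9],[0,0,0.02]],[1,[-0.1,5.9,-12],[0,0,0.02]],[1,[-0.1,5.9,-14],[0,0,0.02]],[1,[-0.1,5.9,-14.9],[0,0,0.02]],[1,[-0.1,5.9,-14.9],[0,0,0.02]],[1,[-0.1,5.9,-14.9],[0,0,0.02]]]' 25
python3 -m pendant '[[0.8,[0,0,0],[0,0,0]],[0.7,[0,0,0],[0,0,0]],[0.6,[0,0,0],[0,0,0]],[0.5,[0,0,0],[0,0,0]],[0.4,[0,0,0],[0,0,0]],[0.3,[0,0,0],[0,0,0]],[0.2,[0,0,0],[0,0,0]],[0.2,[0,0,0],[0,0,0]]]' 25
python3 -c "
from h import *
tool()"
```

```text
time_s: 21.6
tool_pos: [0.4211, 0.3183, 0.0481]
ee_rot: [-0.0, 1.0, 0.01, -0.0]
force: [-0.3, 0.3, 0.2]
gripper_width: 1.0
time_s: 22.4
tool_pos: [0.4213, 0.318, 0.0481]
ee_rot: [0.0, 1.0, 0.009, 0.0]
force: [-1.3, -2.2, 8.9]
gripper_width: 0.483
t 22.4 tcp [0.4213 0.318  0.0481] jaw 1.1 tilt [ 0. -0.] q [-0.13  0.62 -0.72  1.97  0.58  0.77 -1.17] w 0.483 F [-1.3 -2.2  8.9]
```

```bash
python3 -m pendant '[[0,[0,0,0],[0,0,0]],[0,[0,0,0],[0,0,0]],[0,[0,0,3],[0,0,0]],[0,[0,0,8],[0,0,0]],[0,[0,0,13],[0,0,0]],[0,[0,0,15],[0,0,0]]]' 40
python3 -m pendant '[[0,[2,-3,0],[0,0,0]],[0,[22.5,-37.7,0],[0,0,0]],[0,[22.5,-37.7,0],[0,0,0]],[0,[22.5,-37.7,0],[0,0,0]],[0,[22.5,-37.7,0],[0,0,0]],[0,[22.5,-37.7,0],[0,0,0]],[0,[22.5,-37.7,0],[0,0,0]],[0,[22.5,-37.7,0],[0,0,0]],[0,[22.5,-37.7,0],[0,0,0]],[0,[22.5,-37.7,0],[0,0,0]],[0,[22.5,-37.7,0],[0,0,0]],[0,[22.5,-37.7,0],[0,0,0]]]'
python3 - <<'E'
from h import *
tool()
for cam in('wrist','scene','top'):
  f=snap(cam,'p8'+cam)
  for n in('rest_small_top','case_small_c'): print(cam,n,[(round(float(r['p']),2),np.round(r['location'],3).tolist()) for r in env.landmark_of(n,cam)])
E
```

```text
time_s: 23.0
tool_pos: [0.4217, 0.3191, 0.2018]
ee_rot: [-0.001, 1.0, 0.01, 0.002]
force: [0.3, -0.4, -1.8]
gripper_width: 0.474
time_s: 24.2
tool_pos: [0.6457, -0.0578, 0.1976]
ee_rot: [-0.0, 1.0, 0.01, -0.0]
force: [0.8, 0.0, -1.7]
gripper_width: 0.472
t 24.2 tcp [ 0.6457 -0.0578  0.1976] jaw 1.2 tilt [-0.  0.] q [ 0.55  0.59 -0.73  1.56  0.42  1.15 -0.25] w 0.472 F [ 0.8  0.  -1.7]
wrist rest_small_top [(0.88, [0.646, -0.055, 0.023])]
wrist case_small_c [(0.97, [0.646, -0.056, 0.198])]
scene rest_small_top [(0.87, [0.643, -0.055, 0.023])]
scene case_small_c [(0.74, [0.642, -0.049, 0.201]), (0.23, [0.422, 0.33, 0.013])]
top rest_small_top [(0.64, [0.651, -0.057, 0.027])]
top case_small_c [(0.68, [0.649, -0.052, 0.198])]
```

View pics/p8wrist.png

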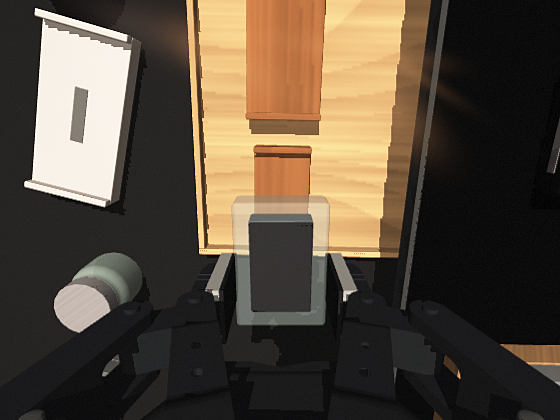

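```bash
python3 - <<'E'
from h import *
f=snap('wrist')
print('S c y',toworld(f,(282,147),.032)[0]-[0,.044,0]); print('L c y',toworld(f,(284,121),.032)[0]+[0,.056,0])
print('case',toworld(f,(281,197),.2076)[0]-[0,.030,0], toworld(f,(281,325),.2076)[0]+[0,.030,0])
E
```

```text
S c y [ 0.64714953 -0.05947437  0.032     ]
L c y [0.64848122 0.06368043 0.032     ]
case [ 0.6460739  -0.05063351  0.2076    ] [ 0.64727177 -0.05165837  0.2076    ]
```

```bash
python3 -m pendant '[[0,[0.05,-0.5,-4],[0,0,0]],[0,[0.05,-0.5,-8],[0,0,0]],[0,[0.05,-0.5,-12],[0,0,0]],[0,[0.05,-0.5,-15],[0,0,0]],[0,[0.05,-0.5,-16],[0,0,0]],[0,[0.05,-0.5,-16.2],[0,0,0]],[0,[0.05,-0.5,-16.2],[0,0,0]]]'
python3 -m pendant '[[0,[0,0,-0.2],[0,0,0]],[0,[0,0,-0.4],[0,0,0]],[0,[0,0,-0.4],[0,0,0]]]'; python3 -m pendant '[[0,[0,0,-0.15],[0,0,0]],[0,[0,0,-0.15],[0,0,0]]]';  python3 -m pendant '[[0,[0,0,-0.1],[0,0,0]],[0,[0,0,-0.1],[0,0,0]]]'
```

```text
time_s: 25.4
tool_pos: [0.6473, -0.0639, 0.0369]
ee_rot: [0.0, 1.0, 0.009, 0.001]
force: [0.1, -0.3, -0.9]
gripper_width: 0.474
time_s: 25.7
tool_pos: [0.6468, -0.0641, 0.0321]
ee_rot: [0.0, 1.0, 0.009, 0.0]
force: [0.6, -0.8, -0.6]
gripper_width: 0.477
time_s: 25.9
tool_pos: [0.6466, -0.064, 0.0301]
ee_rot: [0.0, 1.0, 0.009, -0.0]
force: [-0.1, 0.5, -1.2]
gripper_width: 0.477
time_s: 26.1
tool_pos: [0.6465, -0.064, 0.029]
ee_rot: [-0.0, 1.0, 0.01, -0.0]
force: [-0.8, -0.3, -1.6]
gripper_width: 0.478
```

```bash
python3 -m pendant '[[0,[0,0,-0.1],[0,0,0]],[0,[0,0,-0.1],[0,0,0]]]';  python3 -m pendant '[[0,[0,0,-0.1],[0,0,0]],[0,[0,0,-0.1],[0,0,0]]]'
```

```text
time_s: 26.3
tool_pos: [0.6466, -0.064, 0.0283]
ee_rot: [0.0, 1.0, 0.009, 0.0]
force: [-0.8, -0.3, 3.5]
gripper_width: 0.475
time_s: 26.5
tool_pos: [0.6467, -0.064, 0.0282]
ee_rot: [0.0, 1.0, 0.01, 0.0]
force: [-7.5, -0.5, 18.4]
gripper_width: 0.475
```

```bash
python3 -m pendant '[[0.55,[0,0,0.1],[0,0,0]],[0.65,[0,0,0.1],[0,0,0]],[0.8,[0,0,0.1],[0,0,0]],[1,[0,0,0.1],[0,0,0]],[1,[0,0,0.1],[0,0,0]],[1,[0,0,0.1],[0,0,0]],[1,[0,0,3],[0,0,0]],[1,[0,0,8],[0,0,0]],[1,[0,0,13],[0,0,0]],[1,[0,0,17],[0,0,0]]]'
python3 -m pendant '[[1,[-22.6,38.4,0],[0,0,0]],[1,[-22.6,38.4,0],[0,0,0]],[1,[-22.6,38.4,0],[0,0,0]],[1,[-22.6,38.4,0],[0,0,0]],[1,[-22.6,38.4,0],[0,0,0]],[1,[-22.6,38.4,0],[0,0,0]],[1,[-22.6,38.4,0],[0,0,0]],[1,[-22.6,38.4,0],[0,0,0]],[1,[-22.6,38.4,0],[0,0,0]],[1,[-22.6,38.4,0],[0,0,0]],[1,[-22.6,38.4,0],[0,0,0]]]'
python3 - <<'E'
from h import *
tool()
f=snap('top','t9'); print(rect(f,'case_small_c','top',.038),[(round(float(r['p']),2),np.round(r['location'],3).tolist()) for r in env.landmark_of('case_small_c','top')])
g=snap('scene','s9'); print(rect(g,'case_small_c','scene',.038),[(round(float(r['p']),2),np.round(r['location'],3).tolist()) for r in env.landmark_of('case_small_c','scene')])
w=snap('wrist','w9')
for n,z in(('case_large_c',.042),('pad_c',.024)):
  print(n,[(round(float(r['p']),2),np.round(r['location'],3).tolist()) for r in env.landmark_of(n,'wrist')],[rect(w,n,'wrist',z,k) for k in range(len(env.trace(n,'wrist')))])
a=f['img'][135:200,240:340]; o=np.hstack([cv2.resize(a,(440,286),interpolation=2),cv2.resize(w['img'],(360,286))]); cv2.imwrite('pics/c9.png',o[...,::-1])
E
```

```text
time_s: 27.5
tool_pos: [0.6468, -0.0637, 0.2]
ee_rot: [0.0, 1.0, 0.01, 0.001]
force: [0.6, -0.6, -0.3]
gripper_width: 1.002
time_s: 28.6
tool_pos: [0.4199, 0.3209, 0.1972]
ee_rot: [-0.0, 1.0, 0.011, 0.0]
force: [0.3, -0.4, -0.7]
gripper_width: 0.997
t 28.6 tcp [0.4199 0.3209 0.1972] jaw 1.2 tilt [0. 0.] q [ 0.    0.41 -0.88  1.87  0.37  1.04 -1.01] w 0.997 F [ 0.3 -0.4 -0.7]
{'p': 0.87, 'c': array([ 0.6449, -0.0558]), 'dim': array([46., 59.]), 'yaw': 90.3} [(0.91, [0.651, -0.057, 0.027])]
{'p': 0.75, 'c': array([ 0.6483, -0.053 ]), 'dim': array([45., 71.]), 'yaw': 93.0} []
case_large_c [(0.97, [0.527, 0.431, 0.01]), (0.9, [0.33, 0.2, 0.01]), (0.62, [0.417, 0.326, 0.029])] [{'p': 0.75, 'c': array([0.4177, 0.3268]), 'dim': array([57., 85.]), 'yaw': 91.2}, {'p': 0.64, 'c': array([0.3368, 0.219 ]), 'dim': array([58., 80.]), 'yaw': 126.0}, {'p': 0.56, 'c': array([0.5147, 0.4308]), 'dim': array([53., 80.]), 'yaw': 54.9}]
pad_c [] [{'p': 0.92, 'c': array([0.4178, 0.3813]), 'dim': array([26., 57.]), 'yaw': 1.0}, {'p': 0.45, 'c': array([0.6565, 0.0596]), 'dim': array([39., 42.]), 'yaw': 1.0}]
```

View pics/c9.png

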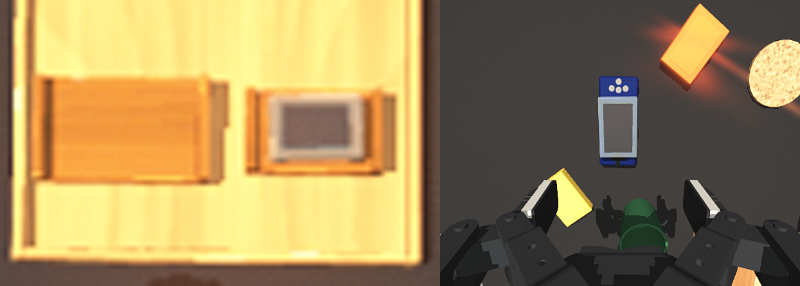

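The small case sits between its stops (left panel, column 315). In the wrist view the large case lies on the pad at about (0.418, 0.326).

```bash
python3 -m pendant '[[1,[-0.1,0.4,-4],[0,0,0]],[1,[-0.1,0.4,-8],[0,0,0]],[1,[-0.1,0.4,-12],[0,0,0]],[1,[-0.1,0.4,-15],[0,0,0]],[1,[-0.1,0.4,-16.5],[0,0,0]],[1,[-0.1,0.4,-16.9],[0,0,0]],[1,[-0.1,0.4,-16.9],[0,0,0]],[1,[-0.1,0.4,-16.9],[0,0,0]]]' 25
python3 -m pendant '[[0.9,[0,0,0],[0,0,0]],[0.8,[0,0,0],[0,0,0]],[0.7,[0,0,0],[0,0,0]],[0.6,[0,0,0],[0,0,0]],[0.5,[0,0,0],[0,0,0]],[0.4,[0,0,0],[0,0,0]],[0.4,[0,0,0],[0,0,0]]]' 25
python3 -c "
from h import *
tool()"
```

```text
time_s: 30.2
tool_pos: [0.4202, 0.3245, 0.0294]
ee_rot: [-0.0, 1.0, 0.009, 0.001]
force: [0.4, 0.3, 0.3]
gripper_width: 0.999
time_s: 30.9
tool_pos: [0.4197, 0.324, 0.0286]
ee_rot: [0.0, 1.0, 0.009, 0.0]
force: [-1.9, -2.4, 9.4]
gripper_width: 0.649
t 30.9 tcp [0.4197 0.324  0.0286] jaw 1.1 tilt [ 0. -0.] q [-0.16  0.65 -0.7   1.97  0.62  0.75 -1.21] w 0.649 F [-1.9 -2.4  9.4]
```

```bash
python3 -m pendant '[[0,[0,0,0],[0,0,0]],[0,[0,0,0],[0,0,0]],[0,[0,0,1],[0,0,0]],[0,[0,0,1.5],[0,0,0]],[0,[0,0,2],[0,0,0]],[0,[0,0,5],[0,0,0]],[0,[0,0,10],[0,0,0]],[0,[0,0,15],[0,0,0]],[0,[0,0,17],[0,0,0]]]' 45
python3 -m pendant '[[0,[2,-2.5,0],[0,0,0]],[0,[22.6,-26,0],[0,0,0]],[0,[22.6,-26,0],[0,0,0]],[0,[22.6,-26,0],[0,0,0]],[0,[22.6,-26,0],[0,0,0]],[0,[22.6,-26,0],[0,0,0]],[0,[22.6,-26,0],[0,0,0]],[0,[22.6,-26,0],[0,0,0]],[0,[22.6,-26,0],[0,0,0]],[0,[22.6,-26,0],[0,0,0]]]'
python3 - <<'E'
from h import *
tool()
for cam in('wrist','scene','top'):
  f=snap(cam,'p10'+cam)
  for n in('rest_large_top','case_large_c','pad_c'): print(cam,n,[(round(float(r['p']),2),np.round(r['location'],3).tolist()) for r in env.landmark_of(n,cam)])
E
```

```text
time_s: 31.8
tool_pos: [0.4202, 0.3251, 0.2025]
ee_rot: [-0.001, 1.0, 0.01, 0.002]
force: [0.4, 0.4, -0.9]
gripper_width: 0.639
time_s: 32.8
tool_pos: [0.645, 0.0649, 0.1981]
ee_rot: [-0.0, 1.0, 0.01, -0.0]
force: [0.1, -0.1, -0.5]
gripper_width: 0.639
t 32.8 tcp [0.645  0.0649 0.1981] jaw 1.1 tilt [-0.  0.] q [ 0.38  0.6  -0.76  1.56  0.44  1.16 -0.46] w 0.639 F [ 0.1 -0.1 -0.5]
wrist rest_large_top [(0.81, [0.646, 0.062, 0.018])]
wrist case_large_c [(0.84, [0.644, 0.068, 0.202])]
wrist pad_c []
scene rest_large_top [(0.8, [0.644, 0.061, 0.022])]
scene case_large_c [(0.94, [0.327, 0.199, 0.01]), (0.71, [0.648, 0.063, 0.199]), (0.56, [0.525, 0.434, 0.014])]
scene pad_c [(0.8, [0.414, 0.331, 0.009]), (0.17, [0.643, 0.059, 0.026])]
top rest_large_top [(0.8, [0.645, 0.061, 0.022])]
top case_large_c [(0.97, [0.525, 0.437, 0.01]), (0.75, [0.327, 0.201, 0.011])]
top pad_c [(0.74, [0.414, 0.331, 0.009])]
```

View pics/p10wrist.png

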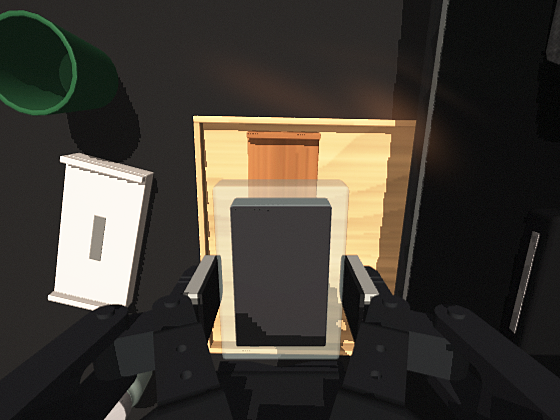

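```bash
python3 - <<'E'
from h import *
f=snap('wrist')
print('L c',toworld(f,(284,132.5),.032)[0]-[0,.056,0])
print('case',toworld(f,(281,181),.2115)[0]-[0,.042,0], toworld(f,(281,358),.2115)[0]+[0,.042,0])
E
```

```text
L c [0.64822096 0.06442637 0.032     ]
case [0.64544806 0.06758174 0.2115    ] [0.64707247 0.06786859 0.2115    ]
```

```bash
python3 -m pendant '[[0,[0.15,-0.4,-4],[0,0,0]],[0,[0.15,-0.4,-8],[0,0,0]],[0,[0.15,-0.4,-12],[0,0,0]],[0,[0.15,-0.4,-15],[0,0,0]],[0,[0.15,-0.4,-16],[0,0,0]],[0,[0.15,-0.4,-16.3],[0,0,0]],[0,[0.15,-0.4,-16.3],[0,0,0]]]'
python3 -m pendant '[[0,[0,0,-0.2],[0,0,0]],[0,[0,0,-0.4],[0,0,0]],[0,[0,0,-0.4],[0,0,0]]]'; python3 -m pendant '[[0,[0,0,-0.1],[0,0,0]],[0,[0,0,-0.2],[0,0,0]]]';  python3 -m pendant '[[0,[0,0,-0.1],[0,0,0]],[0,[0,0,-0.1],[0,0,0]]]'
```

```text
time_s: 34.15
tool_pos: [0.6477, 0.0602, 0.0362]
ee_rot: [-0.0, 1.0, 0.009, 0.001]
force: [-0.1, -0.5, -0.4]
gripper_width: 0.636
time_s: 34.45
tool_pos: [0.6473, 0.0599, 0.0316]
ee_rot: [0.0, 1.0, 0.009, 0.0]
force: [-0.2, -0.0, -0.5]
gripper_width: 0.642
time_s: 34.65
tool_pos: [0.6472, 0.06, 0.0293]
ee_rot: [0.0, 1.0, 0.009, 0.0]
force: [-0.3, 0.5, -1.1]
gripper_width: 0.64
time_s: 34.85
tool_pos: [0.647, 0.06, 0.028]
ee_rot: [0.0, 1.0, 0.009, -0.0]
force: [1.2, 0.4, -1.3]
gripper_width: 0.641
```

```bash
python3 -m pendant '[[0,[0,0,-0.1],[0,0,0]],[0,[0,0,-0.1],[0,0,0]]]';  python3 -m pendant '[[0,[0,0,-0.1],[0,0,0]],[0,[0,0,-0.1],[0,0,0]]]'
```

```text
time_s: 35.05
tool_pos: [0.647, 0.06, 0.027]
ee_rot: [0.0, 1.0, 0.01, -0.0]
force: [-0.5, 0.5, -1.7]
gripper_width: 0.641
time_s: 35.25
tool_pos: [0.6471, 0.06, 0.0269]
ee_rot: [0.0, 1.0, 0.009, 0.0]
force: [-5.9, -1.9, 11.7]
gripper_width: 0.637
```

```bash
python3 -m pendant '[[0.7,[0,0,0.1],[0,0,0]],[0.8,[0,0,0.1],[0,0,0]],[0.9,[0,0,0.1],[0,0,0]],[1,[0,0,0.1],[0,0,0]],[1,[0,0,0.1],[0,0,0]],[1,[0,0,0.1],[0,0,0]],[1,[0,0,3],[0,0,0]],[1,[0,0,8],[0,0,0]],[1,[0,0,13],[0,0,0]],[1,[0,0,17],[0,0,0]]]'
python3 -m pendant '[[1,[-22.8,26.4,0],[0,0,0]],[1,[-22.8,26.4,0],[0,0,0]],[1,[-22.8,26.4,0],[0,0,0]],[1,[-22.8,26.4,0],[0,0,0]],[1,[-22.8,26.4,0],[0,0,0]],[1,[-22.8,26.4,0],[0,0,0]],[1,[-22.8,26.4,0],[0,0,0]],[1,[-22.8,26.4,0],[0,0,0]]]'
python3 - <<'E'
from h import *
tool()
for cam in('top','scene','wrist'):
  f=snap(cam,'p11'+cam); print(cam)
  for n,z in(('case_large_c',.04),('case_small_c',.038),('pad_c',.024)): print(n,[(round(float(r['p']),2),np.round(r['location'],3).tolist()) for r in env.landmark_of(n,cam)],[rect(f,n,cam,z,k) for k in range(len(env.trace(n,cam)))])
a=cv2.imread('pics/p11top.png')[135:200,240:340]; w=cv2.imread('pics/p11wrist.png')
cv2.imwrite('pics/c11.png',np.hstack([cv2.resize(a,(440,286),interpolation=2),cv2.resize(w,(360,286))]))
E
```

```text
time_s: 36.25
tool_pos: [0.6472, 0.0603, 0.199]
ee_rot: [-0.0, 1.0, 0.01, 0.001]
force: [0.9, 0.7, 0.0]
gripper_width: 1.002
time_s: 37.05
tool_pos: [0.4143, 0.329, 0.1969]
ee_rot: [-0.001, 1.0, 0.014, 0.0]
force: [0.4, -0.1, 0.4]
gripper_width: 1.001
t 37.05 tcp [0.4143 0.329  0.1969] jaw 1.6 tilt [0.  0.1] q [-0.01  0.41 -0.89  1.87  0.37  1.04 -1.02] w 1.001 F [ 0.4 -0.1  0.4]
top
case_large_c [(0.9, [0.646, 0.06, 0.03]), (0.66, [0.329, 0.201, 0.011]), (0.59, [0.525, 0.437, 0.01])] [{'p': 0.79, 'c': array([0.3311, 0.1973]), 'dim': array([55., 85.]), 'yaw': 125.9}, {'p': 0.69, 'c': array([0.5226, 0.4256]), 'dim': array([55., 87.]), 'yaw': 57.0}, {'p': 0.65, 'c': array([0.6469, 0.0608]), 'dim': array([54., 84.]), 'yaw': 90.8}]
case_small_c [(0.64, [0.652, -0.058, 0.027]), (0.58, [0.646, 0.065, 0.023])] [{'p': 0.88, 'c': array([ 0.6447, -0.0558]), 'dim': array([46., 65.]), 'yaw': 90.9}]
pad_c [(0.78, [0.415, 0.331, 0.009])] [{'p': 0.61, 'c': array([0.4197, 0.3266]), 'dim': array([ 56., 130.]), 'yaw': 90.5}]
scene
case_large_c [(0.7, [0.33, 0.2, 0.01]), (0.66, [0.649, 0.06, 0.026]), (
[... 391 characters left out ...]
51]), 'dim': array([43., 66.]), 'yaw': 90.3}]
pad_c [(0.58, [0.418, 0.327, 0.011]), (0.57, [0.645, -0.058, 0.023])] [{'p': 0.94, 'c': array([0.4221, 0.3293]), 'dim': array([ 68., 130.]), 'yaw': 89.1}]
wrist
case_large_c [(0.96, [0.327, 0.201, 0.006]), (0.84, [0.649, 0.064, 0.03]), (0.69, [0.524, 0.434, 0.012])] [{'p': 0.92, 'c': array([0.5149, 0.4315]), 'dim': array([54., 80.]), 'yaw': 55.1}, {'p': 0.7, 'c': array([0.6479, 0.0827]), 'dim': array([37., 51.]), 'yaw': 1.1}, {'p': 0.64, 'c': array([0.336 , 0.2181]), 'dim': array([58., 80.]), 'yaw': 125.4}]
case_small_c [] []
pad_c [(0.92, [0.419, 0.328, 0.013])] [{'p': 0.73, 'c': array([0.418 , 0.3303]), 'dim': array([ 58., 127.]), 'yaw': 90.7}]
```

View pics/c11.png

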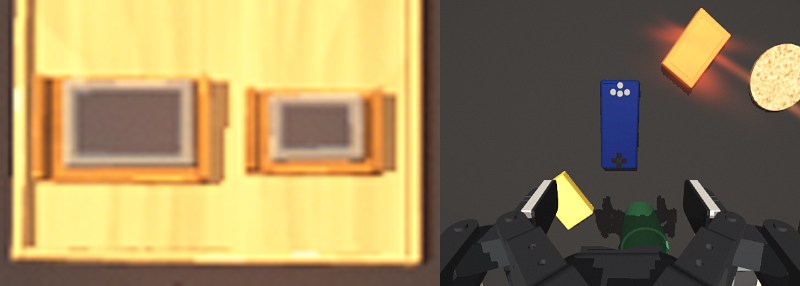

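Both cases sit between their stops, and the pad is now clear at about (0.419, 0.328). I'll grasp the pad.

```bash
python3 -m pendant '[[1,[0.4,-0.1,-4],[0,0,0]],[1,[0.4,-0.1,-8],[0,0,0]],[1,[0.4,-0.1,-12],[0,0,0]],[1,[0.4,-0.1,-15],[0,0,0]],[1,[0.4,-0.1,-17.5],[0,0,0]],[1,[0.4,-0.1,-18.6],[0,0,0]],[1,[0.4,-0.1,-18.8],[0,0,0]],[1,[0.4,-0.1,-18.8],[0,0,0]]]' 30
python3 -m pendant '[[0.9,[0,0,0],[0,0,0]],[0.8,[0,0,0],[0,0,0]],[0.7,[0,0,0],[0,0,0]],[0.6,[0,0,0],[0,0,0]],[0.5,[0,0,0],[0,0,0]],[0.4,[0,0,0],[0,0,0]],[0.4,[0,0,0],[0,0,0]]]' 30
python3 -c "
from h import *
tool()"
```

```text
time_s: 39.6
tool_pos: [0.4233, 0.3234, 0.0088]
ee_rot: [-0.0, 1.0, 0.01, 0.0]
force: [-0.1, -0.4, 0.3]
gripper_width: 1.0
time_s: 40.3
tool_pos: [0.4231, 0.3231, 0.0088]
ee_rot: [0.0, 1.0, 0.01, 0.0]
force: [-5.4, -2.5, 11.2]
gripper_width: 0.671
t 40.3 tcp [0.4231 0.3231 0.0088] jaw 1.1 tilt [ 0. -0.] q [-0.17  0.69 -0.68  1.97  0.65  0.72 -1.23] w 0.671 F [-5.4 -2.5 11.2]
```

```bash
python3 -m pendant '[[0,[0,0,0],[0,0,0]],[0,[0,0,0],[0,0,0]],[0,[0,0,1],[0,0,0]],[0,[0,0,3],[0,0,0]],[0,[0,0,8],[0,0,0]],[0,[0,0,13],[0,0,0]],[0,[0,0,18],[0,0,0]],[0,[0,0,19],[0,0,0]],[0,[0,0,19],[0,0,0]]]' 60
python3 -m pendant '[[0,[0.3,-3,0],[0,0,-0.05]],[0,[3,-31.8,0],[0,0,-0.265]],[0,[3,-31.8,0],[0,0,-0.265]],[0,[3,-31.8,0],[0,0,-0.265]],[0,[3,-31.8,0],[0,0,-0.265]],[0,[3,-31.8,0],[0,0,-0.265]],[0,[3,-31.8,0],[0,0,-0.265]],[0,[3,-31.8,0],[0,0,-0.265]],[0,[3,-31.8,0],[0,0,-0.265]],[0,[3,-31.8,0],[0,0,-0.265]]]'
python3 - <<'E'
from h import *
tool()
for cam in('wrist','scene','top'):
  f=snap(cam,'p12'+cam)
  for n in('dock_top','pad_c'): print(cam,n,[(round(float(r['p']),2),np.round(r['location'],3).tolist()) for r in env.landmark_of(n,cam)],rect(f,n,cam,.217) if n=='pad_c' else '')
E
```

```text
time_s: 41.2
tool_pos: [0.4238, 0.3231, 0.1997]
ee_rot: [-0.0, 1.0, 0.009, 0.002]
force: [0.2, -0.7, -2.7]
gripper_width: 0.659
time_s: 42.2
tool_pos: [0.4525, 0.0058, 0.1972]
ee_rot: [-0.0, 0.993, -0.122, -0.001]
force: [0.1, 0.5, -2.1]
gripper_width: 0.658
t 42.2 tcp [0.4525 0.0058 0.1972] jaw -14.0 tilt [-0.1  0. ] q [ 0.62  0.22 -0.77  2.04  0.18  0.96 -0.5 ] w 0.658 F [ 0.1  0.5 -2.1]
wrist dock_top [] 
wrist pad_c [(0.89, [0.454, 0.011, 0.204]), (0.26, [0.46, 0.171, -0.0])] {'p': 0.62, 'c': array([0.457 , 0.0222]), 'dim': array([ 54., 108.]), 'yaw': 76.2}
scene dock_top [(0.77, [0.453, 0.009, 0.025])] 
scene pad_c [(0.63, [0.457, 0.011, 0.201])] {'p': 0.7, 'c': array([0.4633, 0.0269]), 'dim': array([ 63., 128.]), 'yaw': 75.6}
top dock_top [] 
top pad_c [(0.51, [0.653, -0.056, 0.026])] None
```

View pics/p12wrist.png

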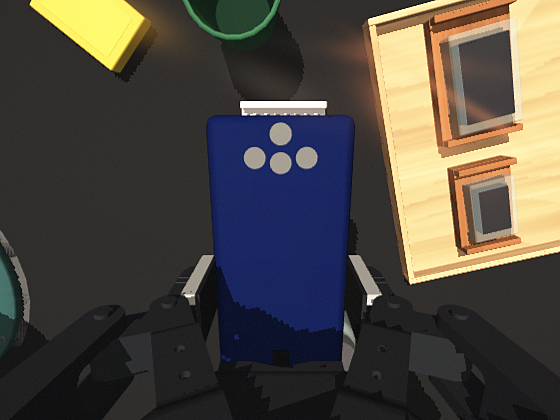

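```bash
python3 - <<'E'
from h import *
f=snap('wrist'); a=np.radians(75.9); e=np.array([np.cos(a),np.sin(a)])
print('dock',toworld(f,(284,101.5),.03)[0][:2]-.079*e); print('pad',toworld(f,(281,115.5),.2124)[0][:2]-.065*e)
E
```

```text
dock [0.45759255 0.00846435]
pad [0.45505731 0.01035223]
```

```bash
python3 -m pendant '[[0,[0,0,-4],[0,0,0]],[0,[0,0,-8],[0,0,0]],[0,[0,0,-12],[0,0,0]],[0,[0,0,-12],[0,0,0]],[0,[0,0,-12],[0,0,0]]]'
```

```text
time_s: 43.35
tool_pos: [0.4532, 0.0054, 0.0788]
ee_rot: [-0.0, 0.992, -0.122, -0.0]
force: [1.8, 0.3, -1.1]
gripper_width: 0.656
```

```bash
python3 -m pendant '[[0,[0.1,-0.1,-2.5],[0,0,0]],[0,[0.1,-0.1,-4],[0,0,0]],[0,[0.1,-0.1,-4.5],[0,0,0]],[0,[0.1,-0.1,-4.5],[0,0,0]]]'; python3 -m pendant '[[0,[0,0,-0.15],[0,0,0]],[0,[0,0,-0.25],[0,0,0]]]';  python3 -m pendant '[[0,[0,0,-0.1],[0,0,0]],[0,[0,0,-0.1],[0,0,0]]]'
```

```text
time_s: 43.75
tool_pos: [0.4549, 0.004, 0.0344]
ee_rot: [0.0, 0.992, -0.123, 0.001]
force: [0.2, -0.2, -2.2]
gripper_width: 0.659
time_s: 43.95
tool_pos: [0.4548, 0.0039, 0.0316]
ee_rot: [0.0, 0.992, -0.123, 0.001]
force: [-0.2, 0.3, -3.0]
gripper_width: 0.66
time_s: 44.15
tool_pos: [0.4542, 0.0039, 0.0298]
ee_rot: [0.0, 0.992, -0.123, 0.0]
force: [-0.3, -0.5, -2.4]
gripper_width: 0.661
```

```bash
python3 -m pendant '[[0,[0,0,-0.1],[0,0,0]],[0,[0,0,-0.1],[0,0,0]]]'; python3 -m pendant '[[0,[0,0,-0.1],[0,0,0]],[0,[0,0,-0.1],[0,0,0]]]'
```

```text
time_s: 44.35
tool_pos: [0.4542, 0.0039, 0.0291]
ee_rot: [0.0, 0.992, -0.123, 0.0]
force: [-5.4, -1.0, 16.4]
gripper_width: 0.655
time_s: 44.55
tool_pos: [0.4543, 0.004, 0.029]
ee_rot: [0.001, 0.992, -0.123, 0.0]
force: [-15.3, -2.2, 49.4]
gripper_width: 0.659
```

It's down on the dock. I'll release, rise and move aside for a final check.

```bash
python3 -m pendant '[[0.7,[0,0,0.15],[0,0,0]],[0.8,[0,0,0.15],[0,0,0]],[0.9,[0,0,0.15],[0,0,0]],[1,[0,0,0.15],[0,0,0]],[1,[0,0,0.15],[0,0,0]],[1,[0,0,0.15],[0,0,0]],[1,[0,0,3],[0,0,0]],[1,[0,0,8],[0,0,0]],[1,[0,0,13],[0,0,0]],[1,[0,0,18],[0,0,0]],[1,[0,0,18],[0,0,0]]]'
python3 -m pendant '[[1,[0,0,5],[0,0,0]],[1,[-8,26,8],[0,0,0]],[1,[-8,26,8],[0,0,0]],[1,[-8,26,8],[0,0,0]],[1,[-8,26,8],[0,0,0]],[1,[-8,26,8],[0,0,0]],[1,[-8,26,8],[0,0,0]],[1,[-8,26,8],[0,0,0]]]'
python3 - <<'E'
from h import *
tool()
for cam in('top','scene'):
  f=snap(cam,'p13'+cam); print(cam)
  for n,z in(('remote_c',.032),('case_small_c',.038),('case_large_c',.04),('pad_c',.044)): print(n,[(round(float(r['p']),2),np.round(r['location'],3).tolist()) for r in env.landmark_of(n,cam)],[rect(f,n,cam,z,k) for k in range(len(env.trace(n,cam)))])
  for n in('caddy_top','rest_small_top','rest_large_top','dock_top','cup','jar'): print(n,[(round(float(r['p']),2),np.round(r['location'],3).tolist()) for r in env.landmark_of(n,cam)])
a=cv2.imread('pics/p13top.png')[130:275,235:450]; cv2.imwrite('pics/c13.png',cv2.resize(a,None,fx=3.5,fy=3.5,interpolation=2))
E
```

```text
time_s: 45.65
tool_pos: [0.4566, 0.0043, 0.213]
ee_rot: [0.0, 0.992, -0.123, 0.004]
force: [0.1, -0.6, -0.6]
gripper_width: 1.001
time_s: 46.45
tool_pos: [0.3725, 0.2672, 0.2878]
ee_rot: [-0.001, 0.993, -0.12, -0.0]
force: [-0.6, -0.2, -0.6]
gripper_width: 1.002
t 46.45 tcp [0.3725 0.2672 0.2878] jaw -13.8 tilt [-0.   0.1] q [ 0.29  0.15 -1.06  1.91  0.14  1.16 -1.06] w 1.002 F [-0.6 -0.2 -0.6]
top
remote_c [(0.59, [0.42, -0.344, 0.025])] [{'p': 0.82, 'c': array([ 0.4235, -0.3382]), 'dim': array([ 43., 134.]), 'yaw': 74.7}, {'p': 0.3, 'c': array([0.6486, 0.0622]), 'dim': array([54., 82.]), 'yaw': 90.8}]
case_small_c [(0.89, [0.652, -0.055, 0.027]), (0.73, [0.422, -0.347, 0.028])] [{'p': 0.61, 'c': array([ 0.6462, -0.0558]), 'dim': array([43., 59.]), 'yaw': 90.8}]
case_large_c [(0.88, [0.33, 0.2, 0.012]), (0.86, [0.528, 0.436, 0.008]), (0.72, [0.648, 0.059, 0.033])] [{'p': 0.77, 'c': array([0.3286, 0.1975]), 'dim': array([53., 81.]), 'yaw': 125.2}, {'p': 0.61, 'c': array([0.5221, 0.4268]), 'dim': array([55., 88.]), 'yaw': 56.4}, {'p': 0.6, 'c': array([0.6469, 0.0621]), 'dim': array([5
[... 923 characters left out ...]
 0.197, 0.007]), (0.59, [0.526, 0.431, 0.011])] [{'p': 0.89, 'c': array([0.6465, 0.0645]), 'dim': array([59., 91.]), 'yaw': 88.7}, {'p': 0.84, 'c': array([0.3435, 0.2093]), 'dim': array([65., 84.]), 'yaw': 126.4}, {'p': 0.65, 'c': array([0.534 , 0.4342]), 'dim': array([58., 84.]), 'yaw': 55.3}]
pad_c [] [{'p': 0.64, 'c': array([0.4597, 0.0155]), 'dim': array([ 62., 138.]), 'yaw': 75.8}]
caddy_top [(0.61, [0.457, 0.165, 0.002]), (0.56, [0.419, -0.339, 0.018])]
rest_small_top [(0.73, [0.642, -0.055, 0.024])]
rest_large_top [(0.71, [0.643, 0.06, 0.022])]
dock_top [(0.98, [0.456, 0.01, 0.024])]
cup [(0.6, [0.456, 0.166, 0.002])]
jar [(0.56, [0.461, -0.169, -0.001]), (0.26, [0.456, 0.01, 0.023])]
```

View pics/c13.png

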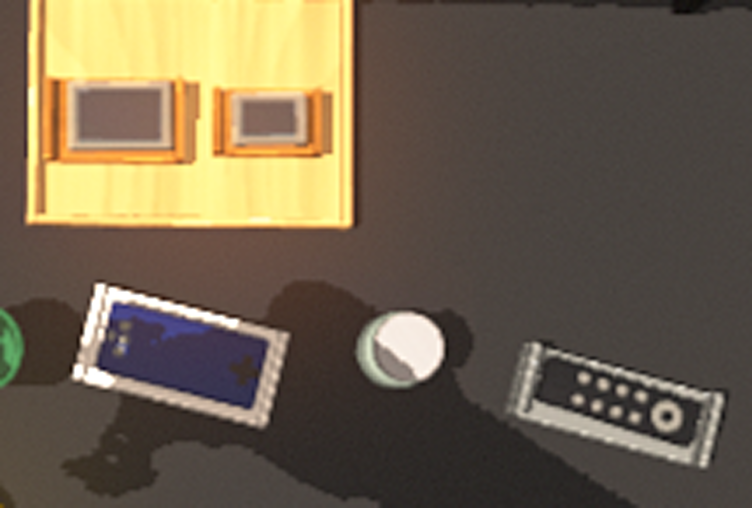

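The crop shows everything in place: the large case at (120,115), the small case at (270,120), the pad at (190,355) and the remote at (615,405). The cup and jar are unmoved. The remote looks slightly off to one side of the caddy, so I'll measure that from an intensity profile.

```bash
python3 - <<'E'
from h import *
for cam in('top','scene'):
  f=snap(cam); I=cv2.cvtColor(f['img'],cv2.COLOR_RGB2GRAY).astype(np.float32)
  a=np.radians(75); e=np.array([np.cos(a),np.sin(a)]); n=np.array([e[1],-e[0]])  # n ~ +x
  s=np.arange(-.045,.046,.003); c=np.array([.4225,-.342])
  def prof(z): 
    P=[[topix(f,[*(c+n*d+e*l),z]) for d in s] for l in np.arange(-.05,.051,.004)]
    P=np.array(P,np.float32); return np.median(cv2.remap(I,P[...,0],P[...,1],1),0)
  for z in(.014,.032): print(cam,z,' '.join(f'{d*1000:.0f}:{v:.0f}' for d,v in zip(s,prof(z))))
E
```

```text
top 0.014 -45:68 -42:68 -39:67 -36:69 -33:117 -30:181 -27:183 -24:183 -21:171 -18:91 -15:45 -12:58 -9:73 -6:102 -3:74 0:50 3:51 6:64 9:89 12:90 15:59 18:48 21:92 24:163 27:133 30:58 33:68 36:69 39:69 42:69 45:69
top 0.032 -45:68 -42:68 -39:66 -36:83 -33:147 -30:186 -27:183 -24:181 -21:135 -18:48 -15:47 -12:83 -9:119 -6:101 -3:59 0:49 3:55 6:91 9:111 12:69 15:49 18:75 21:152 24:159 27:67 30:66 33:69 36:69 39:69 42:69 45:69
scene 0.014 -45:74 -42:73 -39:73 -36:79 -33:136 -30:171 -27:172 -24:138 -21:72 -18:64 -15:79 -12:75 -9:58 -6:51 -3:51 0:70 3:73 6:69 9:56 12:47 15:42 18:83 21:124 24:162 27:102 30:53 33:64 36:73 39:74 42:74 45:74
scene 0.032 -45:74 -42:74 -39:74 -36:74 -33:74 -30:91 -27:156 -24:172 -21:162 -18:88 -15:68 -12:97 -9:116 -6:71 -3:53 0:51 3:69 6:102 9:87 12:60 15:48 18:41 21:76 24:116 27:167 30:119 33:59 36:58 39:73 42:74 45:74
```

The remote is 3–4 mm off the caddy's centre line, well inside the 14 mm allowed. I'll hand in.

```bash
python3 -c "
from rig import env
print(env.sign_off(), env.read_state()['time_s'])"
```

```text
the job is handed in; nothing more can be done
the job is handed in; nothing more can be done
```

I took the pile apart and set all four things down on their places: remote on the caddy, small case on the short rest, large case on the long rest, controller on the dock. I then let go, moved the arm clear and handed the job in after about 47 s of robot time. The hand-in gives no verdict.

**Grasping:** the first two closings on the remote missed. The fingertips turned out to be about level with the TCP, not 25 mm ahead of it. On the second try they pressed on the remote's face with about 15 N, and the pile did not shift. After that I corrected the grasp heights. Each thing was lowered until the wrist force showed contact, then released. The controller was pressed onto the dock with about 50 N at the wrist before release.

**Last checks:**

| Check | Result |
|---|---|
| Centres, top and scene cameras | About 3–6 mm from their rests where both were seen; limit 14 mm |
| Remote, sideways on the caddy | 3–4 mm off the centre line, by intensity profile |
| Long sides | Within about 3° of their rests |
| Cup and jar | Within about 5 mm of their starting readings, which is detector noise |

**Disagreements:** the scene camera gave no landmark for the controller in the last check; its outline and the top camera still put it on the dock. Position estimates from different cameras differed by 3–8 mm, and a few low-confidence detections were plainly other objects. I did not measure heights or flatness separately. They rest on the contact heights, which matched the expected ones to about 1 mm.

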